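Draw out the dock carriage and lift the cassette off by its catches

TASK

On the bench stands a test dock whose low hood covers a cassette riding on a sliding carriage. Pull the carriage by its upright post out from under the hood until it stops; then pinch the two opposed side catches of the cassette together and lift it straight up out of its nest, until its underside is about 10 cm above the nest. The program finishes while holding it there, upright, still and still pinched by both catches, with the carriage left out at its stop and the other things on the bench not disturbed.

Things in the scene. Friction and masses are not known exactly. Their poses are not given: they have to be found in the camera images.
- dock: Test dock, fixed to the bench: grey base plate 130 x 350 mm (x, y of its own frame), 12 mm thick, origin under its centre, z up. A hood 130 mm wide and 103 mm high covers the part from y = +40 to +170 mm and is open only to -y; the carriage slides along the dock's y, out of the hood towards -y.
- carriage (a joint): Travel of the aluminium carriage along the dock, m: 0 is fully in under the hood (where it starts), 0.120 is the end stop, out towards the dock's -y. It slides with about 4 N of friction and stays where it is left.
- nest (a point): Middle of the nest on the carriage's top face, on which the cassette's foot stands; axes as the dock's (28 mm above the bench). Beside it on each x side a keeper with a lip, top 20 mm above the nest; end and side guides are at most 12 mm high.
- post (a point): Grip point of the upright round post on the carriage, 100 mm from the nest towards the dock's -y. Its black sleeve is 19 mm in diameter, from 30 to 60 mm above the carriage's top face; this point is on its axis, 45 mm above that face. Axes as the dock's. It is always outside the hood.
- cassette: Grey loose cassette, 34 x 70 mm, 64 mm high, about 0.16 kg, origin at the centre of its underside, z up; x and y as the dock's while seated. Black ribbed catches on its -x and +x sides have barbs at the foot that hook under the keeper lips: it cannot be lifted until both are pressed in by 3.5 mm or more (press them fully).
- pinch (a point): Middle between the two catch pads, 46 mm above the cassette's underside; the fingers close here along the cassette's x. Pads: 26 mm wide along y, from 30 to 58 mm above the underside, 48 mm over their outer faces when free, 35 mm when fully pinched.
- catch_near (a joint): Travel of the cassette's -x catch inwards, m: 0 free, 0.0065 fully pressed. Spring, about 3.6 N at rest and 7.5 N fully pressed; a grip of 20 to 30 N presses both fully and carries the cassette.
- catch_far (a joint): The same for the +x catch: 0 free, 0.0065 fully pressed.
- spool: Bystander: reel of solder, 47 mm across, 52 mm high, standing behind the dock; origin under its centre.
- tin: Bystander: round flux tin, 51 mm across, 22 mm high, behind the dock; origin under its centre.
- pliers: Bystander: grey pliers, 29 x 137 x 12 mm, lying to the right of the dock; origin under its centre.
- tape: Bystander: black roll of insulating tape, 52 mm across, 19 mm high, lying to the left of the dock; origin under its centre.
- board: Bystander: small circuit board, 50 x 75 x 14 mm, lying to the right of the dock; origin under its centre.
- driver: Bystander: amber-handled screwdriver, 158 mm long, lying to the left of the dock; origin under its centre.

How it is judged:
On the way, in this order (a step that is already met when the one before it is completed fails the run):
1. the carriage is out at its stop with the cassette still seated in the nest (value of joint carriage above 0.115 m and z of cassette in the frame of nest below 0.006 m and horizontal distance between cassette and nest below 0.006 m), for 0.2 s.
2. both catches are pinched in while the cassette still stands in the nest (value of joint each of catch_near, catch_far above 0.0035 m and z of cassette in the frame of nest below 0.015 m and horizontal distance between cassette and nest below 0.008 m and value of joint carriage above 0.11 m and contact force between the fingers and cassette above 2 N), for 0.05 s.
At the end, for the whole second after the job is handed in: The fingers hold the cassette by both catches (each pressed in more than 3.5 mm), its underside 60 to 200 mm above the nest and within 60 mm of straight above it, upright within 15 degrees, still (under 30 mm/s), touching no part of the dock; the carriage is still within 10 mm of its stop (z of cassette in the frame of nest between 0.06 and 0.2 m and horizontal distance between cassette and nest below 0.06 m and angle between cassette's own z axis and vertical below 0.26 rad and value of joint each of catch_near, catch_far above 0.0035 m and contact force between the fingers and cassette above 2 N and contact force between cassette and dock below 0.1 N and linear speed of cassette below 0.03 m/s and value of joint carriage above 0.11 m); the arm keeps its last pose, push and grip.
It fails at once if a bystander is moved by more than 30 mm (distance of any of spool, tin, pliers, tape, board, driver from where it was at the start of the episode above 0.03 m).
It also fails if it takes over 48 s, if anything falls off the work surface, if the arm or the gripper's body presses on something with over 40 N, if the wrist force passes 120 N, or if a joint passes its speed limit or range.

ROBOT

A 6-joint arm with a two-finger parallel gripper is mounted at the origin on a cart in front of the work surface, level with it; the furniture and walls round the work are solid. World frame = base frame: x ahead of the robot, y to its left, z up, the work surface at z = 0. Lengths are in m, angles in rad, forces in N, time in s.
With the tool pointing down it reaches from about 0.25 to 0.725 m from the base axis. Payload 9.7 kg.
Tool frame: the origin (TCP) lies midway between the tips of the shut fingers; the grasp point (between the pads) lies behind it (ctrl.hold_point_z is the z of the grasp point in the tool frame, in m); z points along the fingers, y is the line along which they close (so a half turn about z gives the same grasp; the last joint's range is limited). The gripper opens to 85 mm and grips with 20 to 120 N. Pads are 22 mm wide; open, the fingers measure 114 mm over their backs; the gripper's body (76 mm by 85 mm) begins 54 mm behind the grasp point. The pads swing forward as they close: fully open they stand 13 mm farther back than shut.
Start: joints at [-1.117, 0.087, 0.176, 1.66, 0, 1.571], TCP at [0.241, -0.494, 0.231] pointing down, gripper open.
Joint ranges: [-3.13, 3.13], [-0.85, 1.81], [-1.15, 1.24], [-2.2, 2.28], [-1.44, 1.52], [-3.14, 3.14]. Speed limits (rad/s): [2.22, 2.22, 2.57, 3.14, 3.14, 3.14].

INTERFACE

Orientations are given as a unit quaternion [w, x, y, z].
In Python, from cell import ctrl, grip, solve_ik, sensors, viewer, hand_in, models gives the robot as it stands. Calls block until the motion is done:
- ctrl.goto(position, orientation): joint-space move of the TCP to a pose.
- ctrl.move_straight(position, max_speed=0.15, attitude=None): straight line of the TCP; attitude=None keeps the orientation; max_speed is the mean speed in m/s.
- ctrl.move_joints(angles): joint-space move.
- grip(opening, effort=None): opening from 0.0 (shut) to 1.0 (fully open); effort is the grip in N (None keeps the last); returns when the fingers have stopped.
- ctrl.sleep(seconds).
- solve_ik(position, orientation): joint angles nearest the present ones, or None.
- sensors.read_state(): the state.
- viewer.get_image(name): name is "scene" or "top"; returns the picture (400x640x3 uint8, red, green, blue); there is no depth.
- viewer.calibration(name): a dict with "fovy" (degrees; the focal length in pixels is half the picture's height over the tangent of half this angle, whatever the lens; pixels are square), "cx", "cy" (the principal point, pixels), "xyz" and "rotation" of the camera in the world. Camera axes: x right, y up, looking along -z (the intrinsics and any distortion apply to the point x, -y, -z); pixel columns grow to the right and rows downward; lengths in m; the calibration is good to about 2 mm. A picture is of the moment at which its call begins. calibration takes no time and is no camera call.
A pose or a line that the arm cannot do raises ctrl.IKError and nothing moves.
- hand_in(): hands the job in; it is judged then, once.
Trained networks look in the newest picture that a camera, given by its name, has taken for a name from the list of things; names that differ only in an ending like _2 or _b are one class to them, and where a whole thing is asked for, a point or a joint stands for the part that bears it (a point fixed in the world has none). Each returns a list of dicts, best first, with "p" (0 to 1); they miss things now and then, are a little off and sometimes report something else, mostly with a low value. They report only what shows in the picture. A call takes as long as a camera call.
- models.look_for(camera, name): "xyz" ([x, y, z] in m, in world coordinates, good to about 4 mm: the middle of the surface that is visible of it).
- models.trace(camera, name): "region" (400x640 bool, what is visible of it).
The state is a dict: "clock": time; "joint_positions": joint angles; "qd": joint speeds; "joint_torque": joint torques, N m; "eef_pos": TCP position; "eef_rot": TCP orientation; "contact_force": force on the tool from outside, world axes, zero at the start; "ft_torque": the same for the moment, N m; "grip_width": opening from 0.0 (shut) to 1.0 (fully open); "finger_force": force on a finger pad.
Only numpy, scipy, OpenCV 4.12 (cv2) and the standard library are available. Lean on these libraries where they do the work, as an engineer would, in place of code of your own. Each camera call takes 0.05 s, during which the arm holds its last target. There are 200 camera calls.

## Working session

There is one attempt and no reset: what is moved stays moved. The work goes in short steps, each a Python script; the robot and the scene stay as the last script left them, time stands still between calls to the robot, and variables do not carry over. Pictures are saved under pics/ and viewed, at most 10 in all, crops included, and the job is handed in when it is done.

```bash
mkdir -p pics; ls
python3 - <<'E'
from cell import ctrl,viewer,models,sensors
import cv2,numpy as np
np.set_printoptions(precision=4,suppress=True)
for c in("top","scene"):
    im=viewer.get_image(c); cv2.imwrite(f"pics/{c}0.png",im[:,:,::-1])
    k=viewer.calibration(c); print(c,k)
    for n in("dock","post","cassette","pinch","nest","carriage","pliers","tape","board","driver"):
        try: r=models.look_for(c,n); print(n,[(np.round(d["xyz"],4).tolist(),round(d["p"],2)) for d in r[:2]])
        except Exception as e: print(n,e)
print(ctrl.hold_point_z,sensors.read_state())
E
```

```text
pics
top {'fovy': 53.492591787108246, 'cx': 315.74612477168125, 'cy': 197.07235036727522, 'xyz': array([0.4319, 0.046 , 1.3066]), 'rotation': array([-0.7055, -0.0076,  0.0228,  0.7083])}
dock [([0.4998, -0.0207, 0.0255], 0.88)]
post [([0.5043, -0.0302, 0.0233], 0.56), ([0.5028, -0.0233, 0.0245], 0.27)]
cassette [([0.3567, 0.4055, 0.019], 0.35)]
pinch [([0.4875, 0.4358, 0.015], 0.53)]
nest [([0.5058, -0.0321, 0.0318], 0.7), ([0.357, 0.4044, 0.0193], 0.64)]
carriage [([0.5019, -0.0289, 0.0212], 0.64)]
pliers [([0.4107, -0.3347, 0.0029], 0.69)]
tape [([0.3573, 0.408, 0.0196], 0.73)]
board [([0.5205, -0.3562, 0.0016], 0.6)]
driver []
scene {'fovy': 53.4769342692766, 'cx': 319.10577029946637, 'cy': 196.9240214808604, 'xyz': array([-0.1424,  0.8702,  0.8964]), 'rotation': array([-0.2941, -0.1412,  0.4199,  0.8469])}
dock [([0.4764, 0.0747, 0.07], 0.57)]
post [([0.5038, -0.0468, 0.079], 0.37), ([0.3565, 0.4027, 0.019], 0.37)]
cassette []
pinch []
nest [([0.5026, -0.0417, 0.0789], 0.45)]
carriage []
pliers []
tape [([0.3566, 0.4058, 0.0194], 0.75)]
board []
driver [([0.4796, 0.4467, 0.0172], 0.69)]
-0.0187 {'clock': 1.1, 'joint_positions': array([-1.117 ,  0.0869,  0.1759,  1.6598,  0.    ,  1.5708]), 'qd': array([-0.0002,  0.0006, -0.0021,  0.0004,  0.0008, -0.0011]), 'joint_torque': array([ -0.0021, -52.0111,  46.4865,   0.0017,  -0.    ,   0.    ]), 'eef_pos': array([ 0.2411, -0.4943,  0.2313]), 'eef_rot': array([-0.    ,  0.9744,  0.2249,  0.    ]), 'contact_force': array([-0.7192, -0.1684,  0.3895]), 'ft_torque': array([ 0.0158, -0.002 , -0.0414]), 'finger_force': 0.0, 'grip_width': 0.9980945743752324}
```

View pics/top0.png

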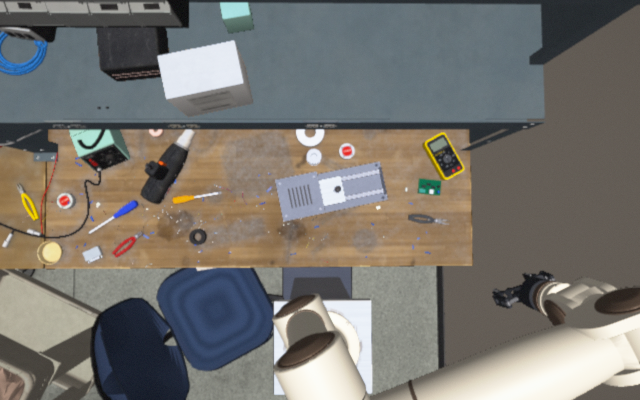

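View pics/scene0.png

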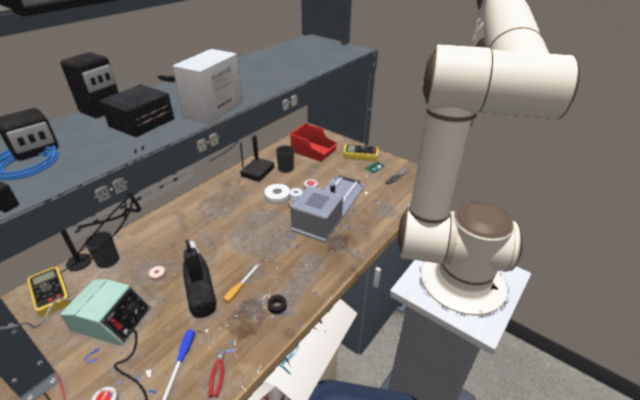

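The top picture shows the dock at x 277–385, y 163–220 px: hood at the left, open to the right, with the dark post near (337,188). I'll take an enlarged crop of it.

```bash
cat > h.py <<'E'
import numpy as np,cv2
from scipy.spatial.transform import Rotation as R
from cell import ctrl,viewer,models,sensors,grip,solve_ik,hand_in
np.set_printoptions(precision=4,suppress=True)
def cam(c):
    k=viewer.calibration(c); q=k["rotation"]; M=R.from_quat([q[1],q[2],q[3],q[0]]).as_matrix()
    return k,M,200/np.tan(np.radians(k["fovy"]/2))
def px2w(c,uv,z):
    k,M,f=cam(c); d=M@np.array([(uv[0]-k["cx"])/f,-(uv[1]-k["cy"])/f,-1]); p=k["xyz"]
    return p+d*(z-p[2])/d[2]
def w2px(c,P):
    k,M,f=cam(c); v=M.T@(np.array(P)-k["xyz"]); return np.array([k["cx"]+f*v[0]/-v[2],k["cy"]-f*v[1]/-v[2]])
E
python3 - <<'E'
from h import *
im=cv2.imread("pics/top0.png"); cr=cv2.resize(im[155:230,265:395],None,fx=6,fy=6,interpolation=cv2.INTER_CUBIC); cv2.imwrite("pics/c1.png",cr)
im=cv2.imread("pics/scene0.png"); cr=cv2.resize(im[165:245,280:380],None,fx=7,fy=7,interpolation=cv2.INTER_CUBIC); cv2.imwrite("pics/c2.png",cr)
print(w2px("top",[.5043,-.0302,.08]))
viewer.get_image("top"); t=models.trace("top","dock")
for d in t[:2]:
    m=d["region"].astype(np.uint8); print(d["p"],m.sum(),cv2.minAreaRect(cv2.findNonZero(m)))
    print(cv2.boxPoints(cv2.minAreaRect(cv2.findNonZero(m))))
E
```

```text
[331.7331 190.6634]
0.74 4275 ((330.7884826660156, 189.9423065185547), (42.949432373046875, 107.07940673828125), 78.69007110595703)
[[274.0769 179.3846]
 [379.0769 158.3846]
 [387.5    200.5   ]
 [282.5    221.5   ]]
```

View pics/c1.png

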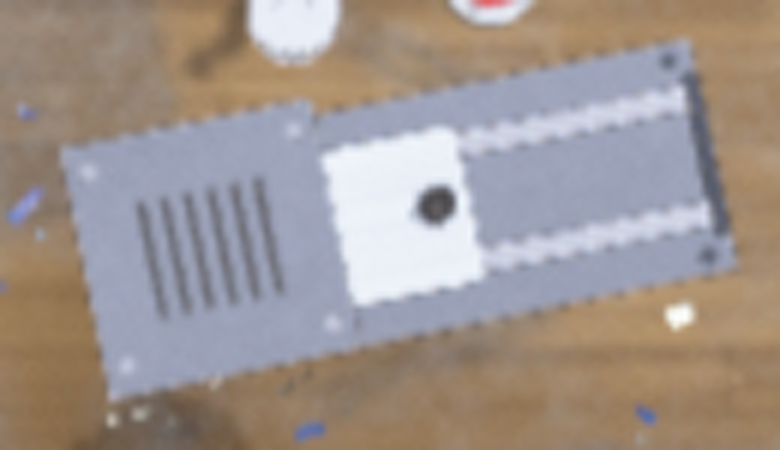

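View pics/c2.png

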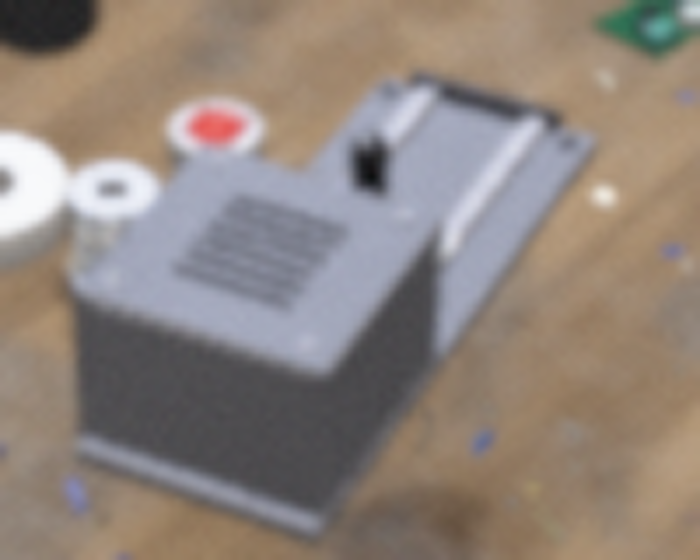

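The crops show the dock's yaw of about 12°, the post axis at (337.8,189.2) px in the top picture, and the base plate's open-end corners at (379.7,161.7) and (387.8,199.2). I'll fit the dock pose from these corners and the hood's top corners.

Run:
```python
from h import *
from scipy.optimize import least_squares
pts=[((688,40),(.065,-.175,.012)),((737,265),(-.065,-.175,.012)),((62,150),(.065,.17,.103)),((112,397),(-.065,.17,.103)),((306,100),(.065,.04,.103))]
uv=[(265+(a+.5)/6-.5,155+(b+.5)/6-.5) for (a,b),_ in pts]
def W(p,l): return np.array([p[0],p[1],0])+R.from_euler('z',p[2]).apply(l)
f=lambda p: np.concatenate([w2px("top",W(p,l))-u for (_,l),u in zip(pts,uv)])
s=least_squares(f,[.5,0,.2]); p=s.x; print(p,np.degrees(p[2]),s.fun)
P=px2w("top",(265+437.5/6-.5,155+205.5/6-.5),.089); print("post",P, R.from_euler('z',-p[2]).apply(P-[p[0],p[1],0]))
for y in(-.045,-.05,-.055,-.06,-.065): print(y,w2px("scene",W(p,(0,y,.088))))
```

```text
[ 0.508  -0.0338  0.2019] 11.56769681414906 [ 0.1976 -0.6274  0.3963  0.523  -0.6956 -0.144  -0.3882  0.6759  0.5451
 -0.456 ]
post [ 0.5096 -0.0472  0.089 ] [-0.0011 -0.0134  0.089 ]
-0.045 [335.8436 180.535 ]
-0.05 [336.4294 179.8154]
-0.055 [337.0123 179.0994]
-0.06 [337.5922 178.387 ]
-0.065 [338.1692 177.6781]
```

```bash
cat >> h.py <<'E'
D=np.array([.508,-.0338,0]); YAW=.2019; RZ=R.from_euler('z',YAW); HP=0.0187
def W(l): return D+RZ.apply(l)
def down(flip=1):
    y=flip*RZ.apply([1,0,0]); z=np.array([0,0,-1.]); q=R.from_matrix(np.c_[np.cross(y,z),y,z]).as_quat(); return q[[3,0,1,2]]
def tcp(l): return W(l)-[0,0,HP]*np.array([1,1,1])   # grasp point at dock-frame l
def fl(): return RZ.inv().apply(sensors.read_state()["contact_force"])
def el(): return RZ.inv().apply(sensors.read_state()["eef_pos"]-D)
E
python3 - <<'E'
from h import *
q=[solve_ik(tcp((0,-.0134,.2)),down(f)) for f in(1,-1)]; print(q)
f=min((1,-1),key=lambda f: abs(solve_ik(tcp((0,-.0134,.2)),down(f))[5]) if solve_ik(tcp((0,-.0134,.2)),down(f)) is not None else 9)
open("flip","w").write(str(f)); Q=down(f)
for l in((0,-.0134,.073),(0,-.1334,.073),(0,-.1334,.2),(0,-.0334,.2),(0,-.0334,.074)): print(solve_ik(tcp(l),Q) is not None)
ctrl.goto(tcp((0,-.0134,.18)),Q); print(el())
ctrl.move_straight(tcp((0,-.0134,.073)),.12); f0=fl(); print(el(),f0)
grip(0,40); s=sensors.read_state(); print(s["grip_width"],s["finger_force"],fl(),s["clock"])
im=viewer.get_image("scene"); cv2.imwrite("pics/s1.png",cv2.resize(im[100:280,230:430,::-1],None,fx=3,fy=3))
E
```

```text
[array([-0.0916, -0.015 , -0.0257,  1.5601,  0.    ,  1.2773]), array([-0.0916, -0.015 , -0.0257,  1.5601,  0.    , -1.8643])]
True
True
True
True
True
[-0.0001 -0.0141  0.1614]
[ 0.0004 -0.0136  0.0551] [-0.0651 -0.0995  0.2067]
0.2084919888256845 38.98310422897339 [-3.107   0.2029  3.0645] 4.775
```

View pics/s1.png

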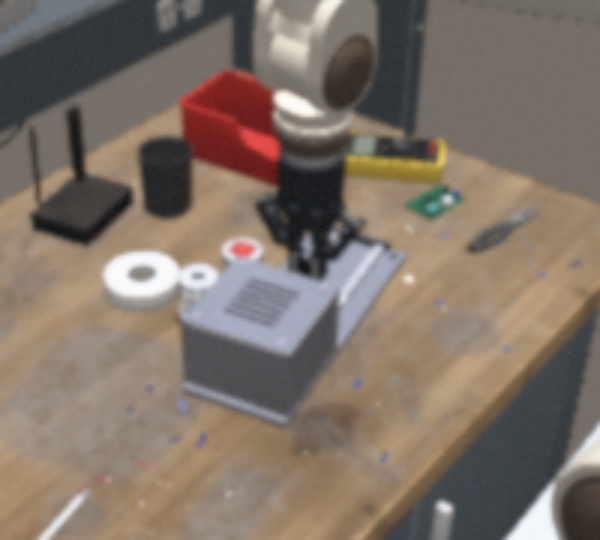

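The fingers hold the post: the opening is about 18 mm with 39 N on the pads, and the gripper stands just in front of the hood in the crop. Next I pull.

Run:
```python
from h import *
y=-.0134
ctrl.move_straight(tcp((0,y-.108,.073)),.08); print(el(),fl())
d=.108
while d<.132:
    d+=.002; ctrl.move_straight(tcp((0,y-d,.073)),.03); F=fl(); print(round(d,3),el()[1],F)
    if F[1]>12: break
ctrl.sleep(.3); s=sensors.read_state(); print(el(),fl(),s["grip_width"],s["clock"])
```

```text
[-0.0004 -0.1215  0.0545] [-4.9946  0.8349  6.0698]
0.11 -0.123274751399655 [-4.4124  3.3734  6.1562]
0.112 -0.12523571135305836 [-5.2607  2.2108  6.2113]
0.114 -0.12725456338848992 [-4.8883  3.1773  5.6105]
0.116 -0.12921982510721872 [-4.2335  2.8328  6.8781]
0.118 -0.13123347728678703 [-4.333   3.2073  6.9988]
0.12 -0.1332403573122098 [-4.2261  2.2984  6.626 ]
0.122 -0.13346672143546354 [-5.3982 12.3744  8.0717]
[-0.0004 -0.1335  0.0545] [-6.0249 13.2639  9.1518] 0.20766869732706997 8.375
```

The carriage is at its stop: the force jumped at 0.12 m of travel. I'll release, lift and take a look.

Run:
```python
from h import *
ctrl.move_straight(tcp((0,-.1339,.073)),.03)
grip(1.0); ctrl.move_straight(tcp((0,-.1339,.2)),.15); ctrl.move_straight(tcp((0,-.26,.25)),.2)
print(sensors.read_state()["clock"])
for c in("top","scene"):
    im=viewer.get_image(c); cv2.imwrite(f"pics/{c}2.png",im[:,:,::-1])
    for n in("cassette","pinch"): 
        for d in models.look_for(c,n)[:1]: print(c,n,d["xyz"],RZ.inv().apply(d["xyz"]-D),d["p"])
    print(c,w2px(c,W((0,-.0334,.092))),w2px(c,W((0,-.1334,.089))))
a=cv2.resize(cv2.imread("pics/top2.png")[155:230,265:395],None,fx=6,fy=6,interpolation=cv2.INTER_CUBIC)
cv2.imwrite("pics/c3.png",a)
```

```text
11.1167
top cassette [0.512, -0.066, 0.0958] [-0.0025 -0.0323  0.0958] 0.84
top pinch [0.5239, -0.1184, 0.0257] [-0.0014 -0.0861  0.0257] 0.73
top [343.7624 187.0153] [375.3011 180.5034]
scene cassette [0.5035, -0.0609, 0.0865] [-0.0098 -0.0256  0.0865] 0.69
scene pinch [0.5038, -0.0572, 0.0891] [-0.0088 -0.0221  0.0891] 0.7
scene [334.5181 181.294 ] [345.804  168.1037]
```

View pics/c3.png

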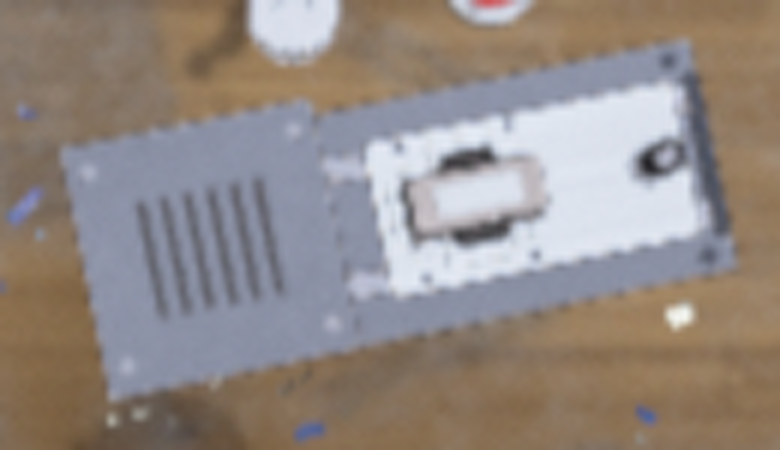

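The cassette's centre is at crop (475,197), its pads at (467,158) and (483,232). That puts it about 1.5 mm to -x of my model, at dock y -0.034. Next I descend and pinch.

Run:
```python
from h import *
x,y=-.0015,-.0342
ctrl.move_straight(tcp((x,y,.2)),.2); ctrl.move_straight(tcp((x,y,.074)),.1); print(el(),fl())
grip(0,27); ctrl.sleep(.3)
s=sensors.read_state(); print(s["grip_width"]*85,s["finger_force"],fl(),s["ft_torque"],s["clock"])
for i in range(3):
    F=fl()
    if abs(F[0])<3: break
    x+=np.sign(F[0])*.0007; ctrl.move_straight(tcp((x,y,.074)),.02); ctrl.sleep(.1); print(x,fl(),el())
im=viewer.get_image("scene"); cv2.imwrite("pics/s4.png",cv2.resize(im[120:240,260:420,::-1],None,fx=4,fy=4,interpolation=cv2.INTER_CUBIC))
open("xy","w").write(f"{x} {y}")
```

```text
[-0.0011 -0.0343  0.056 ] [0.4944 1.0976 0.0101]
32.849897912209414 27.306011617183685 [-3.6207  0.8589 10.8031] [0.0007 0.71   0.0176] 14.9917
-0.0022 [0.6871 0.9036 8.3054] [-0.0012 -0.0344  0.0567]
```

View pics/s4.png

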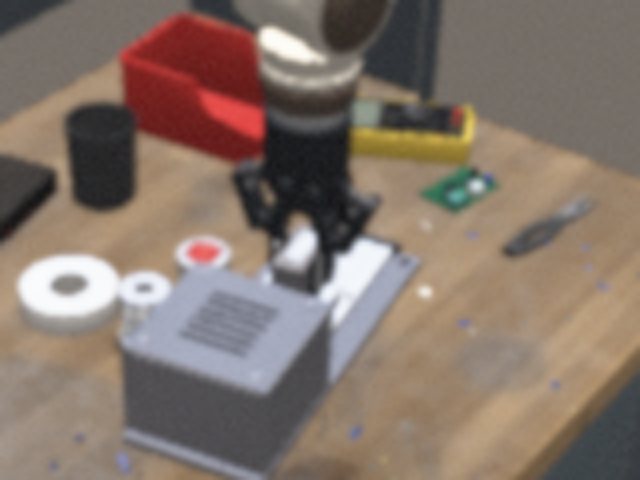

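The opening reads 33 mm. The post's 19 mm read 17.7, so this is about 34–35 mm: both catches are fully pressed, and the crop shows the fingers astride the cassette. I'll lift slowly and watch the forces.

Run:
```python
from h import *
x,y=map(float,open("xy").read().split())
for dz in(.004,.010,.018,.03):
    ctrl.move_straight(tcp((x,y,.074+dz)),.03); print(dz,el(),fl(),sensors.read_state()["grip_width"]*85)
    if abs(fl()[2])>25: print("stuck"); break
else:
    ctrl.move_straight(tcp((x,y,.176)),.06); ctrl.sleep(.5)
    s=sensors.read_state(); print(el(),fl(),s["grip_width"]*85,s["finger_force"],s["clock"])
    a=[]
    for c,(u,v) in(("scene",(260,100)),("top",(265,145))):
        im=viewer.get_image(c)[v:v+140,u:u+160,::-1]; a.append(cv2.resize(im,(400,350),interpolation=cv2.INTER_CUBIC))
        for d in models.look_for(c,"cassette")[:1]: print(c,RZ.inv().apply(d["xyz"]-D),d["p"])
    cv2.imwrite("pics/e.png",np.hstack(a))
```

```text
0.004 [-0.0019 -0.0343  0.0595] [ 2.862  -0.5508 -0.937 ] 32.20712387355533
0.01 [-0.002  -0.0342  0.0654] [ 2.7352 -0.0712  0.5322] 32.50809918243693
0.018 [-0.0025 -0.0342  0.0733] [ 0.5545 -0.0607 -1.3672] 32.489974352003884
0.03 [-0.0021 -0.0342  0.0854] [ 0.5492 -0.5166 -1.7289] 32.57568999096348
[-0.0022 -0.0342  0.1573] [ 0.7122  0.2538 -0.9688] 32.271556426446615 28.258095681667328 18.8417
scene [-0.0088 -0.009   0.1707] 0.72
```

View pics/e.png

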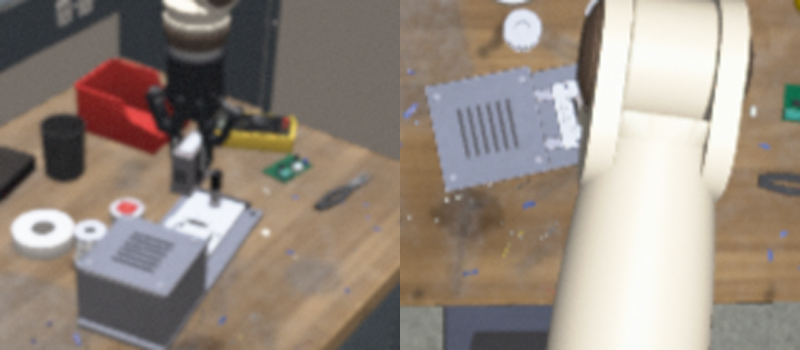

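The left view shows the cassette held upright in the fingers, clear above the empty nest, with the carriage still out. The other things on the bench look unmoved.

```bash
python3 -c "
from cell import hand_in
print(hand_in())"
```

```text
the job is handed in; nothing more can be done
None
```

The job is handed in: the carriage is out at its stop and the cassette is held upright by both catches about 10 cm above the nest, with the other things on the bench apparently undisturbed; no verdict came back from the hand-in.

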